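Grade the gourds along the sorting plank

TASK

Line up the four gourds in order of size on the sorting plank, one standing upright in the middle of each cork disc: the biggest on the disc next to the white glue bottle, then smaller and smaller towards the flat tin. Never let a gourd topple, and leave the glue bottle where it stands.

Things in the scene. Friction and masses are not known exactly. Their poses are not given: they have to be found in the camera images.
- gourd_76: The largest of four loose dried bottle gourds, pale yellow, standing upright on its flat-cut base: a round bulb 76 mm across (widest 30 mm above the base, base 46 mm across) that narrows to a straight round stem at the top, 20 mm in diameter, from 78 mm to 112 mm above the base, best pinched there from above. Origin: centre of the base; z up along the stem. About 90 g.
- gourd_66: The second largest of four loose dried bottle gourds, pale yellow, standing upright on its flat-cut base: a round bulb 66 mm across (widest 26 mm above the base, base 40 mm across) that narrows to a straight round stem at the top, 20 mm in diameter, from 68 mm to 102 mm above the base, best pinched there from above. Origin: centre of the base; z up along the stem. About 75 g.
- gourd_56: The second smallest of four loose dried bottle gourds, pale yellow, standing upright on its flat-cut base: a round bulb 56 mm across (widest 22 mm above the base, base 34 mm across) that narrows to a straight round stem at the top, 20 mm in diameter, from 57 mm to 91 mm above the base, best pinched there from above. Origin: centre of the base; z up along the stem. About 60 g.
- gourd_46: The smallest of four loose dried bottle gourds, pale yellow, standing upright on its flat-cut base: a round bulb 46 mm across (widest 18 mm above the base, base 28 mm across) that narrows to a straight round stem at the top, 20 mm in diameter, from 47 mm to 81 mm above the base, best pinched there from above. Origin: centre of the base; z up along the stem. About 50 g.
- disc_a: One of four identical fixed cork discs, 64 mm in diameter, 5 mm thick, in a straight row at 95 mm spacing in the order a, b, c, d along a light wooden plank (12 mm thick, 80 mm wide, 540 mm long, lying flat on the bench). Origin: centre of the disc's underside, so its top is 5 mm above the origin; z up, y along the row (from d towards a), x across it.
- disc_b: One of four identical fixed cork discs, 64 mm in diameter, 5 mm thick, in a straight row at 95 mm spacing in the order a, b, c, d along a light wooden plank (12 mm thick, 80 mm wide, 540 mm long, lying flat on the bench). Origin: centre of the disc's underside, so its top is 5 mm above the origin; z up, y along the row (from d towards a), x across it.
- disc_c: One of four identical fixed cork discs, 64 mm in diameter, 5 mm thick, in a straight row at 95 mm spacing in the order a, b, c, d along a light wooden plank (12 mm thick, 80 mm wide, 540 mm long, lying flat on the bench). Origin: centre of the disc's underside, so its top is 5 mm above the origin; z up, y along the row (from d towards a), x across it.
- disc_d: One of four identical fixed cork discs, 64 mm in diameter, 5 mm thick, in a straight row at 95 mm spacing in the order a, b, c, d along a light wooden plank (12 mm thick, 80 mm wide, 540 mm long, lying flat on the bench). Origin: centre of the disc's underside, so its top is 5 mm above the origin; z up, y along the row (from d towards a), x across it.
- glue_bottle: Loose white plastic glue bottle with a pointed nozzle, 42 mm in diameter, 100 mm high, standing upright on one end of the plank, 92 mm beyond the last disc there (either disc a or disc d, it changes from start to start). A flat round brass-coloured tin, 56 mm across and 24 mm high, stands in the same way at the other end. Origin: centre of its base; z up.
Things that resemble listed ones, but are neither listed nor needed, are in the scene too. What is shaped like the gourd_76 but red is not meant.

How it is judged (in metres and radians):
At the end, for the whole second after the job is handed in: The gourds stand, released and at rest, on the four discs in order of size, the largest on the disc next to the glue bottle; each is upright within 0.12 rad, on its disc's top, its centre within 12 mm of the disc's centre (((horizontal distance between glue_bottle and disc_a below 0.15 m and horizontal distance between gourd_76 and disc_a below 0.012 m and z of gourd_76 in the frame of disc_a between 0.002 and 0.009 m and horizontal distance between gourd_66 and disc_b below 0.012 m and z of gourd_66 in the frame of disc_b between 0.002 and 0.009 m and horizontal distance between gourd_56 and disc_c below 0.012 m and z of gourd_56 in the frame of disc_c between 0.002 and 0.009 m and horizontal distance between gourd_46 and disc_d below 0.012 m and z of gourd_46 in the frame of disc_d between 0.002 and 0.009 m) or (horizontal distance between glue_bottle and disc_d below 0.15 m and horizontal distance between gourd_76 and disc_d below 0.012 m and z of gourd_76 in the frame of disc_d between 0.002 and 0.009 m and horizontal distance between gourd_66 and disc_c below 0.012 m and z of gourd_66 in the frame of disc_c between 0.002 and 0.009 m and horizontal distance between gourd_56 and disc_b below 0.012 m and z of gourd_56 in the frame of disc_b between 0.002 and 0.009 m and horizontal distance between gourd_46 and disc_a below 0.012 m and z of gourd_46 in the frame of disc_a between 0.002 and 0.009 m)) and angle between each of gourd_76, gourd_66, gourd_56, gourd_46's own z axis and vertical below 0.12 rad and linear speed of each of gourd_76, gourd_66, gourd_56, gourd_46 below 0.02 m/s and angular speed of each of gourd_76, gourd_66, gourd_56, gourd_46 below 0.2 rad/s); the robot touches nothing.
It fails at once if a gourd is toppled (leans more than 0.6 rad) (angle between any of gourd_76, gourd_66, gourd_56, gourd_46's own z axis and vertical above 0.6 rad).
It fails at once if the glue bottle is shifted by more than 20 mm or toppled (distance of glue_bottle from where it was at the start of the episode above 0.02 m or angle between glue_bottle's own z axis and vertical above 0.5 rad).
It also fails if it takes over 102 s, if anything falls off the work surface, if the arm or the gripper's body presses on something with over 40 N, if the wrist force passes 120 N, or if a joint passes its speed limit or range.

ROBOT

A 6-joint arm with a two-finger parallel gripper is mounted at the origin on the work surface. World frame = base frame: x ahead of the robot, y to its left, z up, the work surface at z = 0. Lengths are in mm, angles in rad, forces in N, time in s.
With the tool pointing down it reaches from about 275 to 750 mm from the base axis. Payload 10.2 kg.
Tool frame: the origin (TCP) lies between the finger pads; the fingertips stand 19 mm ahead of it and the grasp point (between the pads) is the TCP; z points along the fingers, y is the line along which they close (so a half turn about z gives the same grasp; the last joint's range is limited). The gripper opens to 85 mm and grips with 20 to 120 N. Pads are 22 mm wide; open, the fingers measure 114 mm over their backs; the gripper's body (76 mm by 85 mm) begins 54 mm behind the grasp point. The pads swing forward as they close: fully open they stand 13 mm farther back than shut.
Start: joints at [0.923, 0.313, 1.498, -0, 1.331, -0.223], TCP at [216.386, 478.339, 250.294] pointing down, gripper open.
Joint ranges: [-2.94, 2.94], [-0.97, 2.17], [0.19, 2.56], [-1.23, 4.37], [0.02, 3.11], [-2.88, 2.88]. Speed limits (rad/s): [2.39, 2.39, 3.01, 3.14, 3.14, 3.14].

INTERFACE

Orientations are given as a rotation vector (axis times angle).
In Python, from workcell import * gives the robot as it stands.
- The arm moves only by the tool drive_tool, never from a script. Its argument "targets" is a list of rows, each an object with "twist": the turn, a rotation vector about the world's x, y, z in units of 6 degrees (1.0 is 6 degrees), a list of three; "translation": the shift along the world's x, y, z in units of 30 mm (1.0 is 30 mm), a list of three; "fingers": the opening, from 0 (shut) to 1 (fully open). A call has exactly 5 rows; each row shifts and turns the commanded pose from where the row before left it; what a row does not reach is not made up. A row lasts 1/12 s, in which the tool goes at most 41.7 mm and 7.16 degrees, less where a joint would pass 70% of its speed; a pose out of reach is approached as far as the arm can. A call is refused whole if a number of a shift passes 1 or a number of a turn 1, either way. A call with a gripper value outside its range is refused whole. The fingers move at their own pace and stop on an object; "force" is the grip in N (left out, the last holds). Time passes only in rows, so rows that do not move let the fingers close, or fill a call up. It gives the time, the measured TCP pose, the force, the opening and the grip force at its end, in the units of the state.
- sense(): the state, without advancing time (a new reading comes with each control period).
- camera(name): name is "side" or "top" or "wrist"; returns (picture, depth): 400x640x3 uint8, red, green, blue; 400x640 float32, mm along the optical axis (not along the pixel's ray), 0 where there is no reading.
- camera_model(name): a dict with "fx", "fy", "cx", "cy" (pixels), "R" (3x3) and "t" (3): a world point X has camera coordinates R X + t. Camera axes: x right, y down, z forward; pixel columns grow to the right and rows downward; lengths in mm; the calibration is good to about 2 mm. A picture is of the moment at which its call begins: read the wrist's pose just before it. camera_model takes no time and is no camera call; for the wrist camera it gives the pose at the moment of the call.
- close_job(): hands the job in; it is judged then, once.
The state is a dict: "time": time; "q": joint angles; "joint_velocities": joint speeds; "joint_efforts": joint torques, N m; "position": TCP position; "eef_rot": TCP orientation; "ft_force": force on the tool from outside, world axes, zero at the start; "wrist_torque": the same for the moment, N m; "grip_width": finger opening in mm; "grip_force": force on a finger pad.
Only numpy, scipy, OpenCV 4.12 (cv2) and the standard library are available. Lean on these libraries where they do the work, as an engineer would, in place of code of your own. Each camera call takes 0.05 s, during which the arm holds its last target. There are 200 camera calls.

## Working session

There is one attempt and no reset: what is moved stays moved. The work goes in short steps, Python scripts to look and compute and a tool call to move; the robot and the scene stay as the last step left them, time stands still between calls to the robot, and variables do not carry over. Pictures are saved under pics/ and viewed, at most 14 in all, crops included, and the job is handed in when it is done.

Besides the shell and the picture viewer there is one more tool, called by a JSON object that holds its "op" and its "data", one argument or row to a line. drive_tool: Moves the arm, as the interface text tells. Its arguments: {"type":"object","properties":{"targets":{"type":"array","items":{"type":"object","properties":{"twist":{"type":"array","items":{"type":"number"}},"translation":{"type":"array","items":{"type":"number"}},"fingers":{"type":"number"}}}},"force":{"type":"number"}},"required":["targets"]}

```bash
mkdir -p pics; python3 - <<'E'
from workcell import *
import cv2,numpy as np
print(sense())
for n in("top","side"):
    p,d=camera(n); cv2.imwrite(f"pics/{n}0.png",p[:,:,::-1]); np.savez(f"{n}0.npz",p=p,d=d,**camera_model(n)); print(n,camera_model(n))
E
```

```text
{'time': 0.0, 'q': array([ 9.22555764e-01,  3.13445855e-01,  1.49841499e+00, -1.90726169e-05,
        1.33100076e+00, -2.23378700e-01]), 'joint_velocities': array([ 0.00173074, -0.00121066,  0.00043956,  0.00032733, -0.00019685,
       -0.00019375]), 'joint_efforts': array([-2.76454348e-04, -4.12270188e+01, -2.59737736e+01, -2.26101497e-04,
        4.12817331e-03,  1.62593147e-05]), 'position': array([216.26715643, 478.13792039, 249.74549831]), 'eef_rot': array([-6.62246882e-01, -3.07046742e+00,  1.81892632e-03]), 'ft_force': array([-0.1964932 ,  0.47086247, -0.20420078]), 'wrist_torque': array([ 0.03649889,  0.01999788, -0.00779468]), 'grip_force': 0.0, 'grip_width': 85.56485093290013}
top {'fx': 426.25102892936513, 'fy': 426.25102892936513, 'cx': 326.0963704311891, 'cy': 205.66934613868332, 'R': array([[ 0.0285147 , -0.99942335, -0.01843569],
       [-0.99803876, -0.0274373 , -0.0562657 ],
       [ 0.05572743,  0.02000393, -0.99824561]]), 't': array([  4.22803746, 487.53169884, 850.63511371])}
side {'fx': 386.3557923798891, 'fy': 386.3557923798891, 'cx': 321.26643565831625, 'cy': 196.8864220724553, 'R': array([[ 0.95663155, -0.29124695, -0.00559338],
       [-0.19871179, -0.63840911, -0.74360436],
       [ 0.21300163,  0.71246686, -0.6685965 ]]), 't': array([-467.07822719,  132.85424374,  812.7865798 ])}
```

View pics/top0.png

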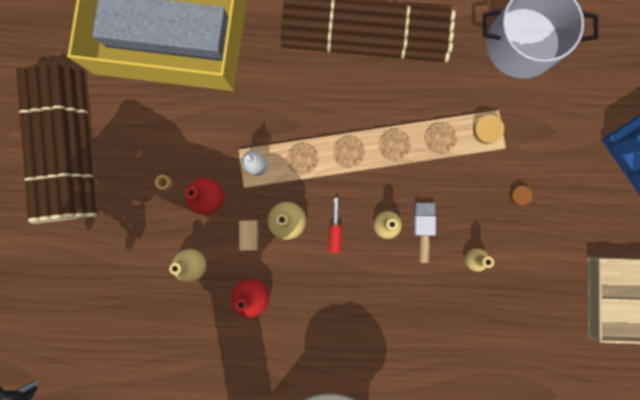

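View pics/side0.png

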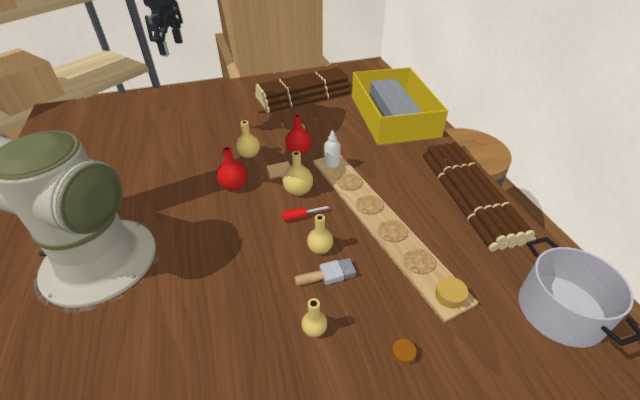

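The top view shows the bottle at (254,163), the discs at (302,157), (349,150), (394,143) and (440,137), and the tin at (489,128). The yellow gourd stem tops are at about (282,219), (175,268), (393,225) and (488,262). The red decoys are at (204,196) and (250,298). The side view agrees, with stem tops at (296,155), (245,125), (320,219) and (314,302).

```bash
cat > h.py <<'E'
import numpy as np,cv2
def cloud(f):
    a=np.load(f); v,u=np.mgrid[:400,:640]; d=a['d'].astype(float)
    c=np.stack([(u-a['cx'])/a['fx']*d,(v-a['cy'])/a['fy']*d,d],-1)
    return a,(c-a['t'])@a['R']
def ray(a,u,v,z):
    C=-a['R'].T@a['t']; r=a['R'].T@np.array([(u-a['cx'])/a['fx'],(v-a['cy'])/a['fy'],1]); return C+r*(z-C[2])/r[2]
E
python3 - <<'E'
from h import *
np.set_printoptions(precision=1,suppress=True)
V={n:cloud(n+'0.npz') for n in('top','side')}
seeds={'top':[(287,220),(188,265),(388,224),(480,260)],'side':[(297,180),(249,146),(320,240),(314,322)]}
for n,(a,P) in V.items():
    lab=cv2.cvtColor(a['p'],cv2.COLOR_RGB2HSV)
    for i,s in enumerate(seeds[n]):
        u,v=s; w=P[v-45:v+45,u-45:u+45]; h=lab[v-45:v+45,u-45:u+45]
        c=np.array(P[v,u,:2]);ok=(w[...,2]>12)&(np.abs(w[...,:2]-c).max(-1)<60)&(h[...,0]>18)&(h[...,0]<35)&(a['d'][v-45:v+45,u-45:u+45]>0)
        q=w[ok]; zt=np.percentile(q[:,2],99); t=q[q[:,2]>zt-7]
        st=q[q[:,2]>zt-25]; b=q[q[:,2]<zt-45]
        print(n,i,'ztop',zt,'topmid',(t.min(0)+t.max(0))/2,'ext',np.ptp(t,axis=0),'bulb ext',np.ptp(b,axis=0),'bmid',((b.min(0)+b.max(0))/2)[:2])
# discs/plank
for n,pts in {'top':[(254,163),(302,157),(349,150),(394,143),(440,137),(489,128)],'side':[(333,160),(350,181),(370,205),(393,231),(420,262),(452,292)]}.items():
    a,P=V[n]
    for u,v in pts: print(n,(u,v),P[v,u],ray(a,u,v,17))
E
python3 - <<'E'
import cv2
a=cv2.imread('pics/top0.png');b=cv2.imread('pics/side0.png')
import numpy as np
x=cv2.resize(a[110:190,230:510],(800,229),interpolation=cv2.INTER_CUBIC)
y=cv2.resize(b[110:330,230:500],(450,367),interpolation=cv2.INTER_CUBIC)
o=np.zeros((596,800,3),np.uint8);o[:229]=x;o[229:,:450]=y;cv2.imwrite('pics/c.png',o)
E
```

```text
top 0 ztop 114.55685222891879 topmid [455.6  94.3 111.5] ext [18.1 18.3  7.5] bulb ext [71.3 73.3 38.3] bmid [455.5  94.6]
top 1 ztop 104.33080643925818 topmid [361.4 286.8 102. ] ext [18.3 19.   8.9] bulb ext [63.5 59.9 39. ] bmid [361.  284.4]
top 2 ztop 94.30036417384508 topmid [ 452.5 -105.5   92.2] ext [18.5 18.3  6.1] bulb ext [51.7 53.7 31.4] bmid [ 453.3 -105.1]
top 3 ztop 84.3707236838592 topmid [ 387.8 -284.1   81.5] ext [18.4 19.3  7. ] bulb ext [43.1 41.  25.8] bmid [ 389.1 -282.8]
side 0 ztop 113.3979933589646 topmid [455.5  93.3 110.8] ext [17.9 13.3  7.5] bulb ext [71.8 60.3 55.7] bmid [455.5  88. ]
side 1 ztop 102.46071179339778 topmid [362.8 288.7  99.6] ext [19.1 23.1  8. ] bulb ext [61.7 41.1 45. ] bmid [362.  275.8]
side 2 ztop 93.1104708341489 topmid [ 453.4 -103.7   90.6] ext [18.9 23.8  7.8] bulb ext [52.6 47.2 36.1] bmid [ 453.4 -108.3]
side 3 ztop 82.97093905189445 topmid [ 389.1 -283.2   80.3] ext [19.6 19.9  8.4] bulb ext [44.  38.1 25.5] bmid [ 388.9 -286.6]
top (254, 163) [559.1 153.3  88.9] [570.1 167.2  17. ]
top (302, 157) [585.   69.7  16.5] [584.9  69.7  17. ]
top (349, 150) [601.7 -25.5  16.9] [601.6 -25.5  17. ]
top (394, 143) [ 618.2 -116.4   17.3] [ 618.3 -116.4   17. ]
top (440, 137) [ 632.7 -209.    17.9] [ 632.9 -209.2   17. ]
top (489, 128) [ 647.9 -299.4   40.3] [ 653.7 -307.8   17. ]
side (333, 160) [563.5 141.1  36.5] [572. 166.  17.]
side (350, 181) [585.   68.7  17.3] [585.2  69.   17. ]
side (370, 205) [600.4 -26.6  15.3] [599.6 -28.2  17. ]
side (393, 231) [ 615.6 -121.2   17.8] [ 616.  -120.5   17. ]
side (420, 262) [ 631.1 -216.2   18.7] [ 632.  -215.1   17. ]
side (452, 292) [ 644.9 -307.4   36.2] [ 655.9 -297.1   17. ]
```

View pics/c.png

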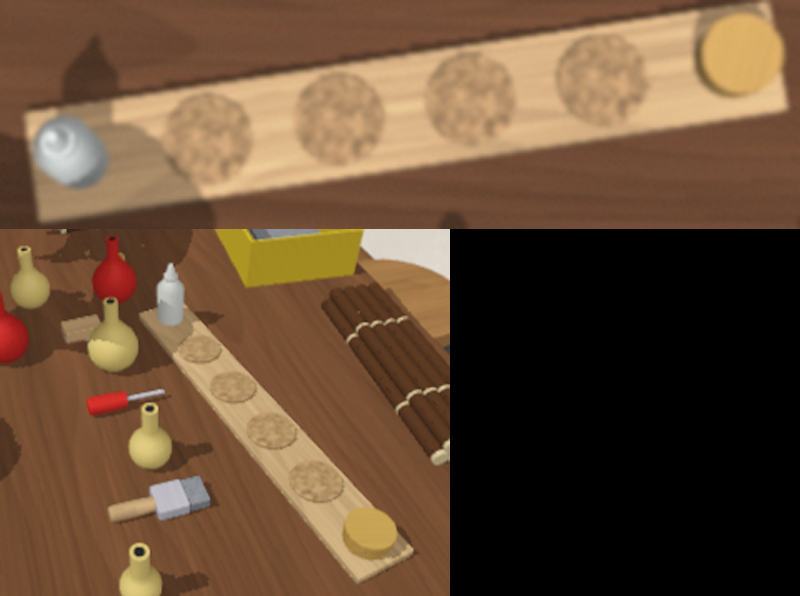

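The crop gives disc centres of about (303,158.5), (349,151), (394.5,144) and (440.5,138) in the top view. The bottle is at the left end, so the biggest gourd goes on the left disc. Next I'll fit the row of discs by segmenting the cork.

```bash
python3 - <<'E'
from h import *
np.set_printoptions(precision=1,suppress=True)
pts={'top':[(302.8,158.6),(348.7,151.3),(394.5,144.3),(440.4,138)],'side':[(349.4,182),(369.8,204.8),(392.6,231.2),(419.6,261.8)]}
for n in pts:
    a=np.load(n+'0.npz'); L=cv2.cvtColor(a['p'],cv2.COLOR_RGB2LAB).astype(float)
    # rectified view of z=17 plane, 1mm/px; x0=520..700, y 180..-320
    xs,ys=np.meshgrid(np.arange(520,700),np.arange(180,-320,-1),indexing='ij')
    X=np.stack([xs,ys,np.full(xs.shape,17.)],-1)@a['R'].T+a['t']
    m=lambda k:(X[...,k]/X[...,2]*a['fx']+a['c'+'xy'[k]]).astype(np.float32)
    img=cv2.remap(a['p'],m(0),m(1),cv2.INTER_CUBIC); g=cv2.GaussianBlur(img.max(-1).astype(np.float32),(0,0),3)
    # matched disc: inner mean minus ring mean, plank only
    k=np.zeros((81,81),np.float32);yy,xx=np.mgrid[-40:41,-40:41];r=np.hypot(xx,yy)
    k[r<31]=-1/(r<31).sum(); ring=(r>33)&(r<39); k[ring]=1/ring.sum()
    R=cv2.filter2D(g,-1,k)
    C=[]
    for u,v in pts[n]:
        c=ray(a,u,v,17); i,j=int(c[0]-520),int(180-c[1]); w=R[i-9:i+10,j-9:j+10]; p=np.unravel_index(w.argmax(),w.shape)
        C.append((520+i-9+p[0],180-(j-9+p[1]))); print(n,c[:2],C[-1],w.max())
    C=np.array([ray(a,u,v,17)[:2] for u,v in pts[n]]); d=C[3]-C[0]; d/=np.hypot(*d)
    print('fit hand',C.mean(0),d,np.diff(C,axis=0),[C.mean(0)+d*95*s for s in(-1.5,-.5,.5,1.5)])
# plank edges from top depth: points z 8..15 
E
```

```text
top [581.6  67.9] (np.int64(582), np.int64(68)) 12.644612
top [599. -25.] (np.int64(598), np.int64(-24)) 22.439558
top [ 615.6 -117.5] (np.int64(615), np.int64(-116)) 18.486294
top [ 630.8 -210.1] (np.int64(631), np.int64(-209)) 19.497576
fit hand [606.8 -71.2] [ 0.2 -1. ] [[ 17.3 -92.9]
 [ 16.7 -92.5]
 [ 15.2 -92.6]] [array([581.9,  69.2]), array([598.5, -24.4]), array([ 615. , -117.9]), array([ 631.6, -211.5])]
side [582.4  65.7] (np.int64(583), np.int64(57)) 9.538798
side [599.4 -27.5] (np.int64(597), np.int64(-29)) 14.108572
side [ 614.9 -120.8] (np.int64(613), np.int64(-122)) 11.337047
side [ 631.5 -214.4] (np.int64(630), np.int64(-214)) 12.335124
fit hand [607.  -74.2] [ 0.2 -1. ] [[ 17.1 -93.2]
 [ 15.5 -93.4]
 [ 16.6 -93.5]] [array([582.4,  66.1]), array([598.8, -27.4]), array([ 615.2, -121. ]), array([ 631.6, -214.6])]
```

{"op": "drive_tool", "data": {
  "targets": [
    {"twist":[0,0,0],"translation":[0.7,-0.91,-0.5],"fingers":1},
    {"twist":[0,0,0],"translation":[0.7,-0.91,-0.5],"fingers":1},
    {"twist":[0,0,0],"translation":[0.7,-0.91,-0.5],"fingers":1},
    {"twist":[0,0,0],"translation":[0.7,-0.91,-0.5],"fingers":1},
    {"twist":[0,0,0],"translation":[0.7,-0.91,-0.5],"fingers":1}
  ],
  "force": 40
}}

```text
time: 0.52
position: [321.8, 340.4, 174.5]
eef_rot: [-0.662, -3.071, 0.0]
ft_force: [1.1, 0.5, -0.2]
grip_width: 85.1
grip_force: 0.0
```

{"op": "drive_tool", "data": {
  "targets": [
    {"twist":[0,0,0],"translation":[0.7,-0.91,-0.5],"fingers":1},
    {"twist":[0,0,0],"translation":[0.65,-0.91,-0.5],"fingers":1},
    {"twist":[0,0,0],"translation":[0,0,0],"fingers":1},
    {"twist":[0,0,0],"translation":[0,0,0],"fingers":1},
    {"twist":[0,0,0],"translation":[0,0,0],"fingers":1}
  ]
}}

```text
time: 0.93
position: [361.7, 287.6, 145.5]
eef_rot: [-0.663, -3.071, -0.0]
ft_force: [-0.5, 0.0, -0.8]
grip_width: 85.6
grip_force: 0.0
```

```bash
python3 - <<'E'
from workcell import *
import cv2,numpy as np
print(sense()['position'])
m=camera_model('wrist');p,d=camera('wrist'); cv2.imwrite("pics/w0.png",p[:,:,::-1]); np.savez("w0.npz",p=p,d=d,**m)
E
```

```text
[361.74275173 287.57206523 145.47767921]
```

View pics/w0.png

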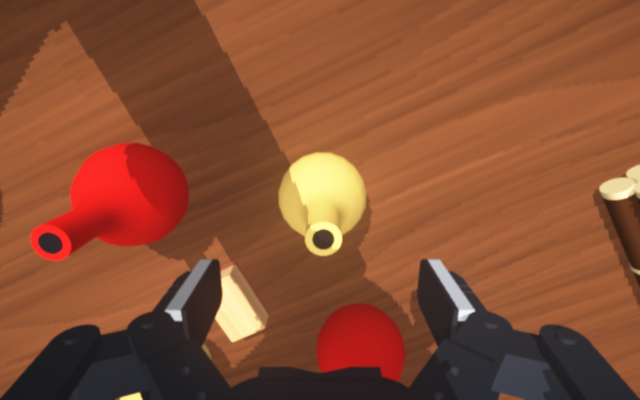

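The wrist view shows the yellow gourd_66 centred between the fingers, with its stem ring at (323,239).

```bash
python3 - <<'E'
from h import *
a,P=cloud('w0.npz'); print(ray(a,323,239,102), P[228,323],P[239,309])
E
```

```text
[362.52789076 288.47367127 102.        ] [356.49359639 291.17295617 102.51137812] [359.87543068 281.39465728 100.92868623]
```

{"op": "drive_tool", "data": {
  "targets": [
    {"twist":[0,0,0],"translation":[0,0,-0.5],"fingers":1},
    {"twist":[0,0,0],"translation":[0,0,-0.5],"fingers":1},
    {"twist":[0,0,0],"translation":[0,0,-0.5],"fingers":1},
    {"twist":[0,0,0],"translation":[0,0,-0.35],"fingers":1},
    {"twist":[0,0,0],"translation":[0,0,0],"fingers":1}
  ]
}}

```text
time: 1.4
position: [360.5, 287.9, 88.6]
eef_rot: [-0.659, -3.07, 0.002]
ft_force: [-0.2, -0.4, -0.4]
grip_width: 85.3
grip_force: 0.0
```

{"op": "drive_tool", "data": {
  "targets": [
    {"twist":[0,0,0],"translation":[0,0,0],"fingers":0.1},
    {"twist":[0,0,0],"translation":[0,0,0],"fingers":0.1},
    {"twist":[0,0,0],"translation":[0,0,0],"fingers":0.1},
    {"twist":[0,0,0],"translation":[0,0,0],"fingers":0.1},
    {"twist":[0,0,0],"translation":[0,0,0],"fingers":0.1}
  ],
  "force": 40
}}

```text
time: 1.82
position: [362.1, 287.4, 90.3]
eef_rot: [0.662, 3.07, 0.001]
ft_force: [0.1, 0.4, -0.7]
grip_width: 25.6
grip_force: 0.0
```

{"op": "drive_tool", "data": {
  "targets": [
    {"twist":[0,0,0],"translation":[0,0,0],"fingers":0.1},
    {"twist":[0,0,0],"translation":[0,0,0],"fingers":0.1},
    {"twist":[0,0,0],"translation":[0,0,0],"fingers":0.1},
    {"twist":[0,0,0],"translation":[0,0,0],"fingers":0.1},
    {"twist":[0,0,0],"translation":[0,0,0],"fingers":0.1}
  ]
}}

```text
time: 2.23
position: [362.1, 287.3, 90.1]
eef_rot: [0.662, 3.071, 0.001]
ft_force: [-0.6, -0.4, 5.4]
grip_width: 19.0
grip_force: 39.2
```

{"op": "drive_tool", "data": {
  "targets": [
    {"twist":[0,0,0],"translation":[0,0,0.5],"fingers":0.1},
    {"twist":[0,0,0],"translation":[0,0,1],"fingers":0.1},
    {"twist":[0,0,0],"translation":[0,0,1],"fingers":0.1},
    {"twist":[0,0,0],"translation":[0,0,1],"fingers":0.1},
    {"twist":[0,0,0],"translation":[0,0,1],"fingers":0.1}
  ]
}}

```text
time: 2.65
position: [361.5, 287.0, 225.9]
eef_rot: [-0.662, -3.07, 0.001]
ft_force: [-0.1, -0.1, -1.2]
grip_width: 19.0
grip_force: 39.1
```

{"op": "drive_tool", "data": {
  "targets": [
    {"twist":[0,0,0],"translation":[0.28,-0.37,0],"fingers":0.1},
    {"twist":[0,0,0],"translation":[0.56,-0.75,0],"fingers":0.1},
    {"twist":[0,0,0],"translation":[0.56,-0.75,0],"fingers":0.1},
    {"twist":[0,0,0],"translation":[0.56,-0.75,0],"fingers":0.1},
    {"twist":[0,0,0],"translation":[0.56,-0.75,0],"fingers":0.1}
  ]
}}

```text
time: 3.07
position: [437.9, 185.0, 224.5]
eef_rot: [-0.662, -3.07, 0.0]
ft_force: [0.7, -0.0, -0.9]
grip_width: 18.7
grip_force: 39.2
```

{"op": "drive_tool", "data": {
  "targets": [
    {"twist":[0,0,0],"translation":[0.56,-0.75,0],"fingers":0.1},
    {"twist":[0,0,0],"translation":[0.56,-0.75,0],"fingers":0.1},
    {"twist":[0,0,0],"translation":[0.56,-0.75,0],"fingers":0.1},
    {"twist":[0,0,0],"translation":[0.56,-0.75,0],"fingers":0.1},
    {"twist":[0,0,0],"translation":[0.56,-0.75,0],"fingers":0.1}
  ]
}}

```text
time: 3.48
position: [521.9, 72.4, 224.3]
eef_rot: [-0.662, -3.07, 0.0]
ft_force: [0.8, 0.3, -1.3]
grip_width: 18.9
grip_force: 39.2
```

{"op": "drive_tool", "data": {
  "targets": [
    {"twist":[0,0,0],"translation":[0.56,-0.75,0],"fingers":0.1},
    {"twist":[0,0,0],"translation":[0.56,-0.75,0],"fingers":0.1},
    {"twist":[0,0,0],"translation":[0.56,-0.75,0],"fingers":0.1},
    {"twist":[0,0,0],"translation":[0.56,-0.75,0],"fingers":0.1},
    {"twist":[0,0,0],"translation":[0.28,-0.32,0],"fingers":0.1}
  ]
}}

```text
time: 3.9
position: [598.1, -28.7, 223.8]
eef_rot: [-0.665, -3.069, 0.001]
ft_force: [-0.4, 0.1, 0.0]
grip_width: 18.9
grip_force: 39.2
```

{"op": "drive_tool", "data": {
  "targets": [
    {"twist":[0,0,0],"translation":[0,0.07,-0.8],"fingers":0.1},
    {"twist":[0,0,0],"translation":[0,0,-0.9],"fingers":0.1},
    {"twist":[0,0,0],"translation":[0,0,-0.9],"fingers":0.1},
    {"twist":[0,0,0],"translation":[0,0,-0.7],"fingers":0.1},
    {"twist":[0,0,0],"translation":[0,0,0],"fingers":0.1}
  ]
}}

```text
time: 4.32
position: [594.8, -23.4, 120.9]
eef_rot: [-0.661, -3.062, -0.0]
ft_force: [-0.2, -0.5, -1.9]
grip_width: 18.5
grip_force: 39.2
```

```bash
python3 - <<'E'
from workcell import *
import cv2,numpy as np
print(sense()['position'])
o=[]
for n,(u,v) in {'top':(340,150),'side':(370,180)}.items():
    p,d=camera(n); np.savez(n+"1.npz",p=p,d=d,**camera_model(n)); o.append(cv2.resize(p[v-50:v+50,u-60:u+60,::-1],(396,330),interpolation=cv2.INTER_CUBIC))
cv2.imwrite("pics/m1.png",np.hstack(o))
E
```

```text
[594.76211822 -23.38687801 120.92007987]
```

View pics/m1.png

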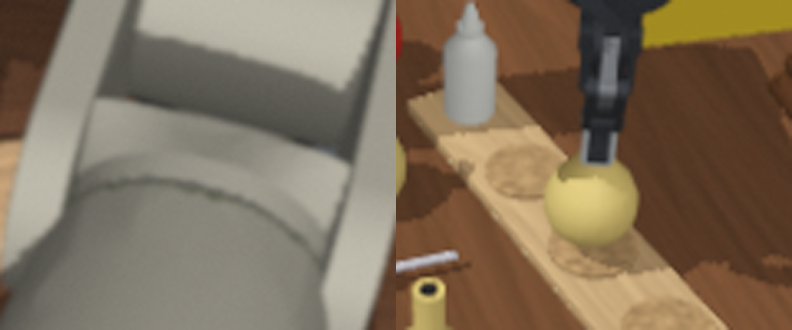

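The side view shows the gourd hanging upright just above disc b. I'll let the arm settle and read its pose.

{"op": "drive_tool", "data": {
  "targets": [
    {"twist":[0,0,0],"translation":[0,0,0],"fingers":0.1},
    {"twist":[0,0,0],"translation":[0,0,-0.1],"fingers":0.1},
    {"twist":[0,0,0],"translation":[0,0,-0.1],"fingers":0.1},
    {"twist":[0,0,0],"translation":[0,0,0],"fingers":0.1},
    {"twist":[0,0,0],"translation":[0,0,0],"fingers":0.1}
  ]
}}

```text
time: 4.83
position: [597.1, -23.8, 120.0]
eef_rot: [0.662, 3.071, 0.0]
ft_force: [1.5, -0.2, -0.2]
grip_width: 19.0
grip_force: 39.2
```

```bash
python3 - <<'E'
from workcell import *
s=sense();print(s['time'],s['position'])
E
```

```text
4.8333 [597.10353606 -23.84621838 119.97589142]
```

{"op": "drive_tool", "data": {
  "targets": [
    {"twist":[0,0,0],"translation":[0.05,-0.07,-0.1],"fingers":0.1},
    {"twist":[0,0,0],"translation":[0,0,-0.1],"fingers":0.1},
    {"twist":[0,0,0],"translation":[0,0,-0.1],"fingers":0.1},
    {"twist":[0,0,0],"translation":[0,0,-0.07],"fingers":0.1},
    {"twist":[0,0,0],"translation":[0,0,0],"fingers":0.1}
  ]
}}

```text
time: 5.25
position: [598.3, -25.9, 108.0]
eef_rot: [-0.662, -3.07, -0.0]
ft_force: [-0.2, -0.2, -0.8]
grip_width: 19.1
grip_force: 39.2
```

{"op": "drive_tool", "data": {
  "targets": [
    {"twist":[0,0,0],"translation":[0,0,0],"fingers":0.1},
    {"twist":[0,0,0],"translation":[0,0,0],"fingers":0.1},
    {"twist":[0,0,0],"translation":[0,0,0],"fingers":0.1},
    {"twist":[0,0,0],"translation":[0,0,0],"fingers":0.1},
    {"twist":[0,0,0],"translation":[0,0,0],"fingers":0.1}
  ]
}}

```text
time: 5.67
position: [598.6, -26.0, 108.8]
eef_rot: [0.662, 3.071, -0.0]
ft_force: [-0.3, -0.6, -0.1]
grip_width: 18.8
grip_force: 39.2
```

{"op": "drive_tool", "data": {
  "targets": [
    {"twist":[0,0,0],"translation":[0,0,-0.03],"fingers":0.1},
    {"twist":[0,0,0],"translation":[0,0,-0.03],"fingers":0.1},
    {"twist":[0,0,0],"translation":[0,0,0],"fingers":0.1},
    {"twist":[0,0,0],"translation":[0,0,0],"fingers":0.1},
    {"twist":[0,0,0],"translation":[0,0,0],"fingers":0.1}
  ]
}}

```text
time: 6.08
position: [598.7, -26.0, 107.1]
eef_rot: [0.662, 3.07, 0.0]
ft_force: [-0.0, 0.2, 3.1]
grip_width: 18.3
grip_force: 39.5
```

Contact at z 107, as expected. I'll release to half opening, then rise.

{"op": "drive_tool", "data": {
  "targets": [
    {"twist":[0,0,0],"translation":[0,0,0],"fingers":0.3},
    {"twist":[0,0,0],"translation":[0,0,0],"fingers":0.6},
    {"twist":[0,0,0],"translation":[0,0,0],"fingers":0.6},
    {"twist":[0,0,0],"translation":[0,0,0],"fingers":0.6},
    {"twist":[0,0,0],"translation":[0,0,0],"fingers":0.6}
  ]
}}

```text
time: 6.5
position: [598.5, -26.0, 106.8]
eef_rot: [-0.662, -3.071, 0.0]
ft_force: [-0.4, -0.3, -0.5]
grip_width: 51.2
grip_force: 0.0
```

{"op": "drive_tool", "data": {
  "targets": [
    {"twist":[0,0,0],"translation":[0,0,0.5],"fingers":0.6},
    {"twist":[0,0,0],"translation":[0,0,1],"fingers":0.6},
    {"twist":[0,0,0],"translation":[0,0,1],"fingers":0.6},
    {"twist":[0,0,0],"translation":[0,0,0.5],"fingers":0.6},
    {"twist":[0,0,0],"translation":[0,0,0],"fingers":0.8}
  ]
}}

```text
time: 6.92
position: [599.9, -26.2, 200.8]
eef_rot: [0.661, 3.064, -0.0]
ft_force: [1.0, 0.6, 0.7]
grip_width: 61.5
grip_force: 0.0
```

{"op": "drive_tool", "data": {
  "targets": [
    {"twist":[0,0,0],"translation":[-0.68,0.57,0],"fingers":0.9},
    {"twist":[0,0,0],"translation":[-0.68,0.57,0],"fingers":1},
    {"twist":[0,0,0],"translation":[-0.68,0.57,0],"fingers":1},
    {"twist":[0,0,0],"translation":[-0.68,0.57,0],"fingers":1},
    {"twist":[0,0,0],"translation":[-0.68,0.57,-0.5],"fingers":1}
  ]
}}

```text
time: 7.33
position: [496.3, 60.2, 182.9]
eef_rot: [0.662, 3.068, 0.001]
ft_force: [0.7, -0.5, 0.4]
grip_width: 85.8
grip_force: 0.0
```

{"op": "drive_tool", "data": {
  "targets": [
    {"twist":[0,0,0],"translation":[-0.68,0.57,-0.5],"fingers":1},
    {"twist":[0,0,0],"translation":[-0.68,0.57,-0.4],"fingers":1},
    {"twist":[0,0,0],"translation":[0,0,0],"fingers":1},
    {"twist":[0,0,0],"translation":[0,0,0],"fingers":1},
    {"twist":[0,0,0],"translation":[0,0,0],"fingers":1}
  ]
}}

```text
time: 7.75
position: [456.3, 93.5, 154.9]
eef_rot: [0.662, 3.071, -0.0]
ft_force: [0.0, -0.2, -0.2]
grip_width: 85.8
grip_force: 0.0
```

```bash
cat > look.py <<'E'
import sys
from workcell import *
import cv2,numpy as np
n,c=sys.argv[1:3]
print(sense()['position'])
m=camera_model(c);p,d=camera(c); cv2.imwrite(f"pics/{n}.png",p[:,:,::-1]); np.savez(n+".npz",p=p,d=d,**m)
E
python3 look.py w1 wrist; python3 look.py t1 top; python3 - <<'E'
from h import *
def ring(f,zt,guess):
    a,P=cloud(f); hsv=cv2.cvtColor(a['p'],cv2.COLOR_RGB2HSV)
    ok=(abs(P[...,2]-zt)<6)&(np.hypot(P[...,0]-guess[0],P[...,1]-guess[1])<25)&(a['d']>0)&(hsv[...,0]>15)&(hsv[...,0]<38)&(hsv[...,1]>60)
    q=P[ok]; print(f,len(q),(q.min(0)+q.max(0))/2,np.ptp(q,axis=0),np.percentile(q[:,2],95))
ring('w1.npz',112,(455,94)); ring('t1.npz',119,(598,-26)); ring('w1.npz',119,(598,-26))
E
```

```text
[456.32906944  93.46167036 154.93758806]
[456.60138355  93.25116715 155.08594711]
w1.npz 841 [456.94694789  95.56829455 109.66957063] [20.3266052  19.97878554  7.22063961] 112.59429636925297
t1.npz 94 [596.93124822 -27.36228205 118.02848412] [18.65579522 18.16186253  9.13901017] 121.7314355908869Traceback (most recent call last):
  File "<stdin>", line 6, in <module>
  File "<stdin>", line 5, in ring
    return umr_minimum(a, axis, None, out, keepdims, initial, where)
ValueError: zero-size array to reduction operation minimum which has no identity
```

View pics/w1.png

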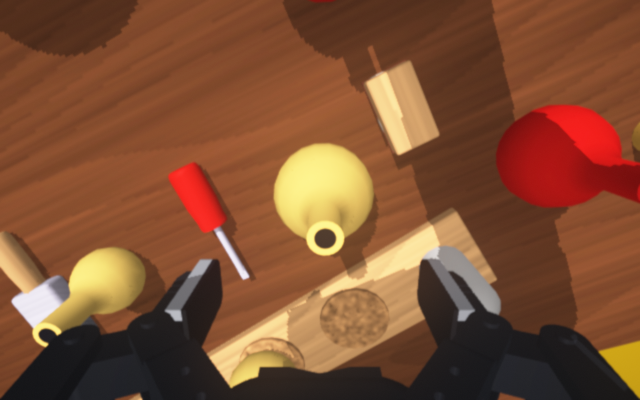

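The wrist view shows gourd_76's stem ring at (325,238) between the fingers and disc a at (355,318). The gourd_66 stem now stands at (597,-27), about 2 mm from its disc centre.

```bash
python3 - <<'E'
from h import *
a,P=cloud('w1.npz'); print(ray(a,355,318,17),P[318,355])
E
```

```text
[581.95725152  71.46680878  17.        ] [582.47287867  71.32729351  16.31571906]
```

{"op": "drive_tool", "data": {
  "targets": [
    {"twist":[0,0,0],"translation":[0.02,0.06,-0.5],"fingers":1},
    {"twist":[0,0,0],"translation":[0,0,-0.5],"fingers":1},
    {"twist":[0,0,0],"translation":[0,0,-0.5],"fingers":1},
    {"twist":[0,0,0],"translation":[0,0,-0.33],"fingers":1},
    {"twist":[0,0,0],"translation":[0,0,0],"fingers":1}
  ]
}}

```text
time: 8.27
position: [456.0, 95.1, 98.4]
eef_rot: [-0.663, -3.068, 0.001]
ft_force: [-0.0, -0.0, -0.1]
grip_width: 85.3
grip_force: 0.0
```

{"op": "drive_tool", "data": {
  "targets": [
    {"twist":[0,0,0],"translation":[0,0,0],"fingers":0.1},
    {"twist":[0,0,0],"translation":[0,0,0],"fingers":0.1},
    {"twist":[0,0,0],"translation":[0,0,0],"fingers":0.1},
    {"twist":[0,0,0],"translation":[0,0,0],"fingers":0.1},
    {"twist":[0,0,0],"translation":[0,0,0],"fingers":0.1}
  ]
}}

```text
time: 8.68
position: [456.6, 95.5, 100.4]
eef_rot: [0.662, 3.07, 0.0]
ft_force: [-0.4, -0.2, -0.0]
grip_width: 25.8
grip_force: 0.0
```

{"op": "drive_tool", "data": {
  "targets": [
    {"twist":[0,0,0],"translation":[0,0,0],"fingers":0.1},
    {"twist":[0,0,0],"translation":[0,0,0],"fingers":0.1},
    {"twist":[0,0,0],"translation":[0,0,0],"fingers":0.1},
    {"twist":[0,0,0],"translation":[0,0,0],"fingers":0.1},
    {"twist":[0,0,0],"translation":[0,0,0],"fingers":0.1}
  ]
}}

```text
time: 9.1
position: [456.7, 95.6, 100.4]
eef_rot: [0.662, 3.07, 0.0]
ft_force: [-0.2, 0.9, 5.5]
grip_width: 19.1
grip_force: 39.4
```

{"op": "drive_tool", "data": {
  "targets": [
    {"twist":[0,0,0],"translation":[0,0,0.5],"fingers":0.1},
    {"twist":[0,0,0],"translation":[0,0,1],"fingers":0.1},
    {"twist":[0,0,0],"translation":[0.2,-0.05,0.5],"fingers":0.1},
    {"twist":[0,0,0],"translation":[0.6,-0.15,0],"fingers":0.1},
    {"twist":[0,0,0],"translation":[0.7,-0.15,0],"fingers":0.1}
  ]
}}

```text
time: 9.52
position: [501.7, 85.0, 160.9]
eef_rot: [0.661, 3.07, 0.0]
ft_force: [0.9, -0.1, -1.0]
grip_width: 18.7
grip_force: 39.2
```

{"op": "drive_tool", "data": {
  "targets": [
    {"twist":[0,0,0],"translation":[0.8,-0.15,0],"fingers":0.1},
    {"twist":[0,0,0],"translation":[0.8,-0.15,0],"fingers":0.1},
    {"twist":[0,0,0],"translation":[0.7,-0.15,0],"fingers":0.1},
    {"twist":[0,0,0],"translation":[0.38,-0.08,-0.4],"fingers":0.1},
    {"twist":[0,0,0],"translation":[0,0,-0.4],"fingers":0.1}
  ]
}}

```text
time: 9.93
position: [583.6, 68.4, 135.3]
eef_rot: [0.663, 3.07, -0.0]
ft_force: [-0.1, -0.6, -1.7]
grip_width: 18.5
grip_force: 39.2
```

{"op": "drive_tool", "data": {
  "targets": [
    {"twist":[0,0,0],"translation":[0,0,-0.2],"fingers":0.1},
    {"twist":[0,0,0],"translation":[0,0,0],"fingers":0.1},
    {"twist":[0,0,0],"translation":[0,0,0],"fingers":0.1},
    {"twist":[0,0,0],"translation":[0,0,0],"fingers":0.1},
    {"twist":[0,0,0],"translation":[0,0,0],"fingers":0.1}
  ]
}}

```text
time: 10.35
position: [581.9, 69.2, 130.8]
eef_rot: [0.662, 3.07, 0.0]
ft_force: [0.6, -0.1, -1.0]
grip_width: 18.6
grip_force: 39.2
```

{"op": "drive_tool", "data": {
  "targets": [
    {"twist":[0,0,0],"translation":[0,0,-0.1],"fingers":0.1},
    {"twist":[0,0,0],"translation":[0,0,-0.15],"fingers":0.1},
    {"twist":[0,0,0],"translation":[0,0,-0.1],"fingers":0.1},
    {"twist":[0,0,0],"translation":[0,0,-0.06],"fingers":0.1},
    {"twist":[0,0,0],"translation":[0,0,0],"fingers":0.1}
  ]
}}

```text
time: 10.77
position: [581.8, 69.2, 117.6]
eef_rot: [0.662, 3.071, 0.0]
ft_force: [-0.1, -0.4, -1.3]
grip_width: 18.9
grip_force: 39.1
```

{"op": "drive_tool", "data": {
  "targets": [
    {"twist":[0,0,0],"translation":[0,0,-0.03],"fingers":0.1},
    {"twist":[0,0,0],"translation":[0,0,0],"fingers":0.1},
    {"twist":[0,0,0],"translation":[0,0,0],"fingers":0.1},
    {"twist":[0,0,0],"translation":[0,0,0],"fingers":0.1},
    {"twist":[0,0,0],"translation":[0,0,0],"fingers":0.1}
  ]
}}

```text
time: 11.18
position: [582.0, 69.2, 117.4]
eef_rot: [0.662, 3.07, 0.0]
ft_force: [-1.0, 1.1, 5.3]
grip_width: 18.7
grip_force: 39.7
```

{"op": "drive_tool", "data": {
  "targets": [
    {"twist":[0,0,0],"translation":[0,0,0],"fingers":0.3},
    {"twist":[0,0,0],"translation":[0,0,0],"fingers":0.6},
    {"twist":[0,0,0],"translation":[0,0,0],"fingers":0.6},
    {"twist":[0,0,0],"translation":[0,0,0],"fingers":0.6},
    {"twist":[0,0,0],"translation":[0,0,0],"fingers":0.6}
  ]
}}

```text
time: 11.6
position: [581.7, 69.1, 116.6]
eef_rot: [-0.662, -3.071, 0.0]
ft_force: [-0.1, 0.5, -0.5]
grip_width: 50.9
grip_force: 0.0
```

{"op": "drive_tool", "data": {
  "targets": [
    {"twist":[0,0,0],"translation":[0,0,0.5],"fingers":0.6},
    {"twist":[0,0,0],"translation":[0,0,1],"fingers":0.6},
    {"twist":[0,0,0],"translation":[0,0,1],"fingers":0.6},
    {"twist":[0,0,0],"translation":[0,0,0.5],"fingers":0.6},
    {"twist":[0,0,0],"translation":[0,0,0],"fingers":0.8}
  ]
}}

```text
time: 12.02
position: [583.1, 69.1, 210.6]
eef_rot: [0.661, 3.065, 0.001]
ft_force: [1.0, -1.0, -0.3]
grip_width: 62.1
grip_force: 0.0
```

{"op": "drive_tool", "data": {
  "targets": [
    {"twist":[0,0,0],"translation":[-0.54,-0.72,0],"fingers":0.9},
    {"twist":[0,0,0],"translation":[-0.54,-0.72,0],"fingers":1},
    {"twist":[0,0,0],"translation":[-0.54,-0.72,0],"fingers":1},
    {"twist":[0,0,0],"translation":[-0.54,-0.72,0],"fingers":1},
    {"twist":[0,0,0],"translation":[-0.54,-0.72,-0.4],"fingers":1}
  ]
}}

```text
time: 12.43
position: [500.4, -39.8, 195.4]
eef_rot: [0.661, 3.069, -0.0]
ft_force: [1.3, -1.0, 0.6]
grip_width: 85.5
grip_force: 0.0
```

{"op": "drive_tool", "data": {
  "targets": [
    {"twist":[0,0,0],"translation":[-0.54,-0.72,-0.8],"fingers":1},
    {"twist":[0,0,0],"translation":[-0.54,-0.72,-0.8],"fingers":1},
    {"twist":[0,0,0],"translation":[-0.52,-0.76,-0.4],"fingers":1},
    {"twist":[0,0,0],"translation":[0,0,0],"fingers":1},
    {"twist":[0,0,0],"translation":[0,0,0],"fingers":1}
  ]
}}

```text
time: 12.85
position: [452.0, -105.3, 133.8]
eef_rot: [-0.665, -3.068, -0.001]
ft_force: [0.5, -0.4, 1.0]
grip_width: 85.3
grip_force: 0.0
```

```bash
cat >> h.py <<'E'
def ring(f,zt,guess):
    a,P=cloud(f); hsv=cv2.cvtColor(a['p'],cv2.COLOR_RGB2HSV)
    ok=(abs(P[...,2]-zt)<6)&(np.hypot(P[...,0]-guess[0],P[...,1]-guess[1])<25)&(a['d']>0)&(hsv[...,0]>15)&(hsv[...,0]<38)&(hsv[...,1]>60)
    q=P[ok]
    if len(q): print(f,len(q),((q.min(0)+q.max(0))/2).round(1),np.ptp(q,axis=0).round(1),np.percentile(q[:,2],95).round(1))
E
python3 look.py w2 wrist; python3 look.py t2 top; python3 - <<'E'
from h import *
ring('w2.npz',91,(453,-105)); ring('t2.npz',119,(598,-26)); ring('t2.npz',129,(582,69))
E
```

```text
[ 451.95022101 -105.31851545  133.82172988]
[ 452.7837209  -104.8477633   134.51848733]
w2.npz 848 [ 454.5 -104.7   89.1] [20.5 19.9  8.2] 92.0
t2.npz 92 [596.6 -27.4 118. ] [19.  18.2  8.5] 121.2
t2.npz 98 [579.9  67.6 127.9] [18.7 19.3  8.5] 131.6
```

View pics/w2.png

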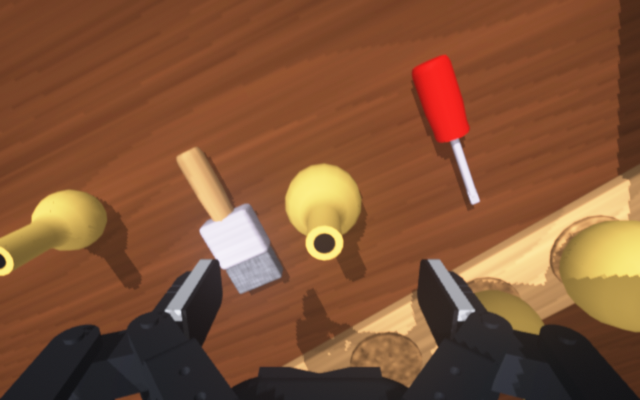

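The wrist view shows gourd_56's stem ring at (324,243), between the fingers and clear of the brush. Disc c is partly visible at (386,358).

{"op": "drive_tool", "data": {
  "targets": [
    {"twist":[0,0,0],"translation":[0.04,0,-0.5],"fingers":1},
    {"twist":[0,0,0],"translation":[0,0,-0.5],"fingers":1},
    {"twist":[0,0,0],"translation":[0,0,-0.5],"fingers":1},
    {"twist":[0,0,0],"translation":[0,0,-0.35],"fingers":1},
    {"twist":[0,0,0],"translation":[0,0,0],"fingers":1}
  ]
}}

```text
time: 13.37
position: [453.8, -103.7, 78.0]
eef_rot: [-0.659, -3.069, -0.001]
ft_force: [0.4, 0.7, -0.6]
grip_width: 85.4
grip_force: 0.0
```

{"op": "drive_tool", "data": {
  "targets": [
    {"twist":[0,0,0],"translation":[0,0,0],"fingers":0.1},
    {"twist":[0,0,0],"translation":[0,0,0],"fingers":0.1},
    {"twist":[0,0,0],"translation":[0,0,0],"fingers":0.1},
    {"twist":[0,0,0],"translation":[0,0,0],"fingers":0.1},
    {"twist":[0,0,0],"translation":[0,0,0],"fingers":0.1}
  ]
}}

```text
time: 13.78
position: [454.2, -104.9, 79.8]
eef_rot: [0.662, 3.07, -0.0]
ft_force: [0.4, -0.5, -0.0]
grip_width: 25.7
grip_force: 0.0
```

{"op": "drive_tool", "data": {
  "targets": [
    {"twist":[0,0,0],"translation":[0,0,0],"fingers":0.1},
    {"twist":[0,0,0],"translation":[0,0,0],"fingers":0.1},
    {"twist":[0,0,0],"translation":[0,0,0],"fingers":0.1},
    {"twist":[0,0,0],"translation":[0,0,0],"fingers":0.1},
    {"twist":[0,0,0],"translation":[0,0,0],"fingers":0.1}
  ]
}}

```text
time: 14.2
position: [454.2, -105.0, 79.7]
eef_rot: [0.662, 3.07, -0.0]
ft_force: [-0.5, -0.2, 4.6]
grip_width: 18.6
grip_force: 39.1
```

{"op": "drive_tool", "data": {
  "targets": [
    {"twist":[0,0,0],"translation":[0,0,0.5],"fingers":0.1},
    {"twist":[0,0,0],"translation":[0,0,1],"fingers":0.1},
    {"twist":[0,0,0],"translation":[0.2,-0.05,0.5],"fingers":0.1},
    {"twist":[0,0,0],"translation":[0.6,-0.1,0],"fingers":0.1},
    {"twist":[0,0,0],"translation":[0.8,-0.1,0],"fingers":0.1}
  ]
}}

```text
time: 14.62
position: [502.2, -112.5, 140.3]
eef_rot: [0.663, 3.07, -0.001]
ft_force: [1.4, -0.7, -0.1]
grip_width: 18.7
grip_force: 39.2
```

{"op": "drive_tool", "data": {
  "targets": [
    {"twist":[0,0,0],"translation":[0.8,-0.1,0],"fingers":0.1},
    {"twist":[0,0,0],"translation":[0.8,-0.1,0],"fingers":0.1},
    {"twist":[0,0,0],"translation":[0.8,0,0],"fingers":0.1},
    {"twist":[0,0,0],"translation":[0.8,0,0],"fingers":0.1},
    {"twist":[0,0,0],"translation":[0.56,0,-0.3],"fingers":0.1}
  ]
}}

```text
time: 15.03
position: [616.9, -118.6, 131.1]
eef_rot: [0.662, 3.068, -0.001]
ft_force: [0.6, -0.2, -0.9]
grip_width: 18.9
grip_force: 39.2
```

{"op": "drive_tool", "data": {
  "targets": [
    {"twist":[0,0,0],"translation":[0,0,-0.4],"fingers":0.1},
    {"twist":[0,0,0],"translation":[0,0,-0.3],"fingers":0.1},
    {"twist":[0,0,0],"translation":[0,0,0],"fingers":0.1},
    {"twist":[0,0,0],"translation":[0,0,0],"fingers":0.1},
    {"twist":[0,0,0],"translation":[0,0,0],"fingers":0.1}
  ]
}}

```text
time: 15.45
position: [614.5, -118.5, 109.9]
eef_rot: [0.663, 3.071, -0.0]
ft_force: [0.1, -0.4, 0.2]
grip_width: 19.3
grip_force: 39.1
```

{"op": "drive_tool", "data": {
  "targets": [
    {"twist":[0,0,0],"translation":[0,0,-0.1],"fingers":0.1},
    {"twist":[0,0,0],"translation":[0,0,-0.15],"fingers":0.1},
    {"twist":[0,0,0],"translation":[0,0,-0.1],"fingers":0.1},
    {"twist":[0,0,0],"translation":[0,0,-0.06],"fingers":0.1},
    {"twist":[0,0,0],"translation":[0,0,0],"fingers":0.1}
  ]
}}

```text
time: 15.87
position: [614.8, -118.4, 96.9]
eef_rot: [0.662, 3.071, 0.0]
ft_force: [0.1, 0.4, -0.5]
grip_width: 19.2
grip_force: 39.1
```

{"op": "drive_tool", "data": {
  "targets": [
    {"twist":[0,0,0],"translation":[0,0,-0.03],"fingers":0.1},
    {"twist":[0,0,0],"translation":[0,0,0],"fingers":0.1},
    {"twist":[0,0,0],"translation":[0,0,0],"fingers":0.1},
    {"twist":[0,0,0],"translation":[0,0,0],"fingers":0.1},
    {"twist":[0,0,0],"translation":[0,0,0],"fingers":0.1}
  ]
}}

```text
time: 16.28
position: [615.0, -118.4, 96.7]
eef_rot: [0.662, 3.07, -0.0]
ft_force: [-1.2, 0.3, 6.2]
grip_width: 19.1
grip_force: 39.8
```

{"op": "drive_tool", "data": {
  "targets": [
    {"twist":[0,0,0],"translation":[0,0,0],"fingers":0.3},
    {"twist":[0,0,0],"translation":[0,0,0],"fingers":0.6},
    {"twist":[0,0,0],"translation":[0,0,0],"fingers":0.6},
    {"twist":[0,0,0],"translation":[0,0,0],"fingers":0.6},
    {"twist":[0,0,0],"translation":[0,0,0],"fingers":0.6}
  ]
}}

```text
time: 16.7
position: [614.7, -118.3, 95.9]
eef_rot: [-0.662, -3.071, -0.0]
ft_force: [-0.5, 0.0, -0.0]
grip_width: 51.1
grip_force: 0.0
```

{"op": "drive_tool", "data": {
  "targets": [
    {"twist":[0,0,0],"translation":[0,0,0.5],"fingers":0.6},
    {"twist":[0,0,0],"translation":[0,0,1],"fingers":0.6},
    {"twist":[0,0,0],"translation":[0,0,1],"fingers":0.6},
    {"twist":[0,0,0],"translation":[0,0,0.5],"fingers":0.6},
    {"twist":[0,0,0],"translation":[0,0,0],"fingers":0.8}
  ]
}}

```text
time: 17.12
position: [616.1, -118.8, 190.2]
eef_rot: [0.661, 3.064, -0.002]
ft_force: [1.7, 0.1, 0.8]
grip_width: 61.8
grip_force: 0.0
```

{"op": "drive_tool", "data": {
  "targets": [
    {"twist":[0,0,0],"translation":[-0.75,-0.55,0],"fingers":0.9},
    {"twist":[0,0,0],"translation":[-0.75,-0.55,0],"fingers":1},
    {"twist":[0,0,0],"translation":[-0.75,-0.55,0],"fingers":1},
    {"twist":[0,0,0],"translation":[-0.75,-0.55,0],"fingers":1},
    {"twist":[0,0,0],"translation":[-0.75,-0.55,0],"fingers":1}
  ]
}}

```text
time: 17.53
position: [500.8, -201.2, 185.1]
eef_rot: [-0.662, -3.07, -0.001]
ft_force: [-0.0, -0.7, 0.3]
grip_width: 85.2
grip_force: 0.0
```

{"op": "drive_tool", "data": {
  "targets": [
    {"twist":[0,0,0],"translation":[-0.75,-0.55,-0.4],"fingers":1},
    {"twist":[0,0,0],"translation":[-0.75,-0.55,-0.6],"fingers":1},
    {"twist":[0,0,0],"translation":[-0.75,-0.55,-0.6],"fingers":1},
    {"twist":[0,0,0],"translation":[-0.75,-0.55,-0.4],"fingers":1},
    {"twist":[0,0,0],"translation":[-0.75,-0.55,0],"fingers":1}
  ]
}}

```text
time: 17.95
position: [387.5, -282.7, 123.1]
eef_rot: [-0.661, -3.067, -0.005]
ft_force: [-0.3, -0.0, -0.3]
grip_width: 85.7
grip_force: 0.0
```

{"op": "drive_tool", "data": {
  "targets": [
    {"twist":[0,0,0],"translation":[0,0,0],"fingers":1},
    {"twist":[0,0,0],"translation":[0,0,0],"fingers":1},
    {"twist":[0,0,0],"translation":[0,0,0],"fingers":1},
    {"twist":[0,0,0],"translation":[0,0,0],"fingers":1},
    {"twist":[0,0,0],"translation":[0,0,0],"fingers":1}
  ]
}}

```text
time: 18.37
position: [390.4, -282.8, 126.0]
eef_rot: [0.66, 3.071, 0.0]
ft_force: [0.4, 0.4, -0.5]
grip_width: 85.8
grip_force: 0.0
```

```bash
python3 look.py w3 wrist; python3 look.py t3 top; python3 - <<'E'
from h import *
ring('w3.npz',81,(389,-284)); ring('t3.npz',119,(598,-26)); ring('t3.npz',129,(582,69));ring('t3.npz',108,(615,-119))
E
```

```text
[ 390.40879187 -282.77946834  126.04530704]
[ 390.35858743 -282.83010004  126.06641777]
w3.npz 827 [ 389.8 -284.1   79. ] [20.3 20.   7.7] 81.8
t3.npz 91 [597.  -27.3 118.1] [18.7 18.3 10. ] 121.3
t3.npz 97 [580.1  67.5 128.5] [18.3 19.3  8. ] 131.6
t3.npz 96 [ 613.6 -119.5  107. ] [20.5 19.3  9.9] 111.2
```

View pics/w3.png

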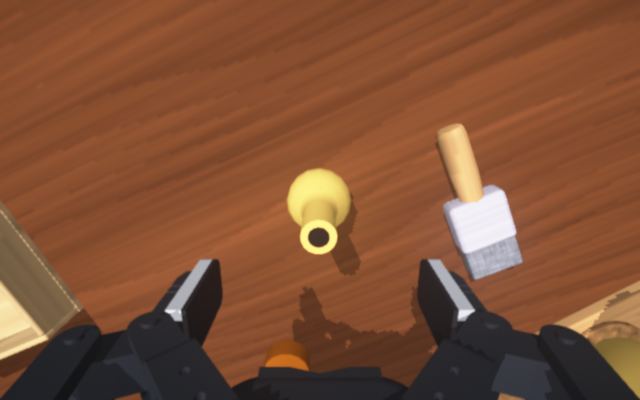

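The wrist view shows gourd_46's stem ring at (319,237), centred and clear. The three gourds already placed stay within about 3 mm of their discs.

{"op": "drive_tool", "data": {
  "targets": [
    {"twist":[0,0,0],"translation":[-0.02,-0.04,-0.5],"fingers":1},
    {"twist":[0,0,0],"translation":[0,0,-0.5],"fingers":1},
    {"twist":[0,0,0],"translation":[0,0,-0.5],"fingers":1},
    {"twist":[0,0,0],"translation":[0,0,-0.37],"fingers":1},
    {"twist":[0,0,0],"translation":[0,0,0],"fingers":1}
  ]
}}

```text
time: 18.88
position: [388.7, -283.5, 68.2]
eef_rot: [-0.661, -3.068, -0.004]
ft_force: [-0.2, 0.1, 0.3]
grip_width: 85.0
grip_force: 0.0
```

{"op": "drive_tool", "data": {
  "targets": [
    {"twist":[0,0,0],"translation":[0,0,0],"fingers":0.1},
    {"twist":[0,0,0],"translation":[0,0,0],"fingers":0.1},
    {"twist":[0,0,0],"translation":[0,0,0],"fingers":0.1},
    {"twist":[0,0,0],"translation":[0,0,0],"fingers":0.1},
    {"twist":[0,0,0],"translation":[0,0,0],"fingers":0.1}
  ]
}}

```text
time: 19.3
position: [389.3, -284.7, 70.5]
eef_rot: [0.662, 3.07, -0.001]
ft_force: [0.6, 0.1, 0.2]
grip_width: 25.5
grip_force: 0.0
```

{"op": "drive_tool", "data": {
  "targets": [
    {"twist":[0,0,0],"translation":[0,0,0],"fingers":0.1},
    {"twist":[0,0,0],"translation":[0,0,0],"fingers":0.1},
    {"twist":[0,0,0],"translation":[0,0,0],"fingers":0.1},
    {"twist":[0,0,0],"translation":[0,0,0],"fingers":0.1},
    {"twist":[0,0,0],"translation":[0,0,0],"fingers":0.1}
  ]
}}

```text
time: 19.72
position: [389.4, -284.8, 70.4]
eef_rot: [0.662, 3.07, -0.001]
ft_force: [-0.1, -0.3, 6.1]
grip_width: 18.8
grip_force: 39.2
```

{"op": "drive_tool", "data": {
  "targets": [
    {"twist":[0,0,0],"translation":[0,0,0.5],"fingers":0.1},
    {"twist":[0,0,0],"translation":[0,0,1],"fingers":0.1},
    {"twist":[0,0,0],"translation":[0,0,0.7],"fingers":0.1},
    {"twist":[0,0,0],"translation":[0.37,0.12,0.3],"fingers":0.1},
    {"twist":[0,0,0],"translation":[0.7,0.21,0],"fingers":0.1}
  ]
}}

```text
time: 20.13
position: [421.3, -275.6, 147.2]
eef_rot: [0.665, 3.068, -0.003]
ft_force: [-0.7, -0.3, -0.6]
grip_width: 18.9
grip_force: 39.2
```

{"op": "drive_tool", "data": {
  "targets": [
    {"twist":[0,0,0],"translation":[0.7,0.21,0],"fingers":0.1},
    {"twist":[0,0,0],"translation":[0.7,0.21,0],"fingers":0.1},
    {"twist":[0,0,0],"translation":[0.7,0.21,0],"fingers":0.1},
    {"twist":[0,0,0],"translation":[0.7,0.21,0],"fingers":0.1},
    {"twist":[0,0,0],"translation":[0.7,0.21,0],"fingers":0.1}
  ]
}}

```text
time: 20.55
position: [527.1, -242.6, 144.5]
eef_rot: [-0.662, -3.07, -0.0]
ft_force: [-0.6, -0.1, -0.6]
grip_width: 18.3
grip_force: 39.1
```

{"op": "drive_tool", "data": {
  "targets": [
    {"twist":[0,0,0],"translation":[0.7,0.21,0],"fingers":0.1},
    {"twist":[0,0,0],"translation":[0.7,0.21,0],"fingers":0.1},
    {"twist":[0,0,0],"translation":[0.7,0.21,0],"fingers":0.1},
    {"twist":[0,0,0],"translation":[0.7,0.21,0],"fingers":0.1},
    {"twist":[0,0,0],"translation":[0.7,0.21,0],"fingers":0.1}
  ]
}}

```text
time: 20.97
position: [632.0, -211.1, 144.4]
eef_rot: [-0.662, -3.07, -0.0]
ft_force: [-0.3, -1.2, -0.7]
grip_width: 18.9
grip_force: 39.1
```

{"op": "drive_tool", "data": {
  "targets": [
    {"twist":[0,0,0],"translation":[0,0,-0.5],"fingers":0.1},
    {"twist":[0,0,0],"translation":[0,0,-0.6],"fingers":0.1},
    {"twist":[0,0,0],"translation":[0,0,-0.4],"fingers":0.1},
    {"twist":[0,0,0],"translation":[0,0,0],"fingers":0.1},
    {"twist":[0,0,0],"translation":[0,0,0],"fingers":0.1}
  ]
}}

```text
time: 21.38
position: [631.0, -211.7, 99.6]
eef_rot: [-0.662, -3.07, -0.001]
ft_force: [-0.8, 0.2, 1.4]
grip_width: 18.9
grip_force: 39.2
```

{"op": "drive_tool", "data": {
  "targets": [
    {"twist":[0,0,0],"translation":[0,0,-0.1],"fingers":0.1},
    {"twist":[0,0,0],"translation":[0,0,-0.15],"fingers":0.1},
    {"twist":[0,0,0],"translation":[0,0,-0.1],"fingers":0.1},
    {"twist":[0,0,0],"translation":[0,0,-0.06],"fingers":0.1},
    {"twist":[0,0,0],"translation":[0,0,0],"fingers":0.1}
  ]
}}

```text
time: 21.8
position: [631.3, -211.7, 87.7]
eef_rot: [0.662, 3.071, -0.0]
ft_force: [-0.7, -0.5, -1.0]
grip_width: 18.8
grip_force: 39.2
```

{"op": "drive_tool", "data": {
  "targets": [
    {"twist":[0,0,0],"translation":[0,0,-0.02],"fingers":0.1},
    {"twist":[0,0,0],"translation":[0,0,0],"fingers":0.1},
    {"twist":[0,0,0],"translation":[0,0,0],"fingers":0.1},
    {"twist":[0,0,0],"translation":[0,0,0],"fingers":0.1},
    {"twist":[0,0,0],"translation":[0,0,0],"fingers":0.1}
  ]
}}

```text
time: 22.22
position: [631.4, -211.8, 87.5]
eef_rot: [0.662, 3.07, -0.0]
ft_force: [-0.4, -1.0, 2.9]
grip_width: 18.6
grip_force: 39.5
```

Contact. I'll release, rise and back off towards the robot to look.

{"op": "drive_tool", "data": {
  "targets": [
    {"twist":[0,0,0],"translation":[0,0,0],"fingers":0.3},
    {"twist":[0,0,0],"translation":[0,0,0],"fingers":0.6},
    {"twist":[0,0,0],"translation":[0,0,0],"fingers":0.6},
    {"twist":[0,0,0],"translation":[0,0,0],"fingers":0.6},
    {"twist":[0,0,0],"translation":[0,0,0],"fingers":0.6}
  ]
}}

```text
time: 22.63
position: [631.2, -211.7, 87.0]
eef_rot: [-0.662, -3.071, -0.0]
ft_force: [-0.6, 0.1, -0.5]
grip_width: 51.5
grip_force: 0.0
```

{"op": "drive_tool", "data": {
  "targets": [
    {"twist":[0,0,0],"translation":[0,0,0.5],"fingers":0.6},
    {"twist":[0,0,0],"translation":[0,0,1],"fingers":0.6},
    {"twist":[0,0,0],"translation":[0,0,1],"fingers":0.6},
    {"twist":[0,0,0],"translation":[0,0,1],"fingers":0.6},
    {"twist":[0,0,0],"translation":[0,0,0.5],"fingers":0.6}
  ]
}}

```text
time: 23.05
position: [632.0, -212.0, 211.3]
eef_rot: [0.661, 3.066, -0.002]
ft_force: [0.3, -0.3, -0.4]
grip_width: 51.3
grip_force: 0.0
```

{"op": "drive_tool", "data": {
  "targets": [
    {"twist":[0,0,0],"translation":[-0.8,-0.5,0],"fingers":0.6},
    {"twist":[0,0,0],"translation":[-0.8,-0.5,0],"fingers":0.6},
    {"twist":[0,0,0],"translation":[-0.8,-0.5,0],"fingers":0.6},
    {"twist":[0,0,0],"translation":[-0.8,-0.5,0],"fingers":0.6},
    {"twist":[0,0,0],"translation":[-0.8,-0.5,0],"fingers":0.6}
  ]
}}

```text
time: 23.47
position: [510.1, -287.1, 207.1]
eef_rot: [0.662, 3.071, -0.0]
ft_force: [0.7, -1.2, 1.1]
grip_width: 51.5
grip_force: 0.0
```

{"op": "drive_tool", "data": {
  "targets": [
    {"twist":[0,0,0],"translation":[-0.8,-0.5,0],"fingers":0.6},
    {"twist":[0,0,0],"translation":[-0.8,-0.5,0],"fingers":0.6},
    {"twist":[0,0,0],"translation":[0,0,0],"fingers":0.6},
    {"twist":[0,0,0],"translation":[0,0,0],"fingers":0.6},
    {"twist":[0,0,0],"translation":[0,0,0],"fingers":0.6}
  ]
}}

```text
time: 23.88
position: [463.6, -316.5, 207.2]
eef_rot: [0.662, 3.071, 0.0]
ft_force: [-0.1, -0.2, 0.2]
grip_width: 51.2
grip_force: 0.0
```

```bash
python3 look.py s4 side; python3 look.py t4 top; python3 - <<'E'
from h import *
for z,g in((129,(582,69)),(119,(598,-26)),(108,(615,-119)),(98,(631,-212))):
    ring('t4.npz',z,g); ring('s4.npz',z,g)
a=cv2.imread('pics/t4.png')[90:190,230:510];b=cv2.imread('pics/s4.png')[90:330,250:500]
cv2.imwrite('pics/f.png',np.vstack([cv2.resize(a,(560,200)),cv2.resize(b,(560,390))]))
E
```

```text
[ 463.6132851  -316.51103048  207.19448157]
[ 463.87406222 -316.25327704  207.08877177]
t4.npz 97 [579.8  67.5 128.2] [18.5 19.4  8.2] 131.6
t4.npz 93 [597.2 -27.4 118.5] [18.6 18.1  9.2] 121.3
t4.npz 97 [ 613.2 -119.5  108.1] [19.2 19.8 10.4] 111.5
t4.npz 97 [ 629.9 -212.5   97.8] [19.5 20.5 11.2] 100.9
s4.npz 79 [ 630.6 -211.1   96.8] [20.2 20.2  9.4] 100.7
```

View pics/f.png

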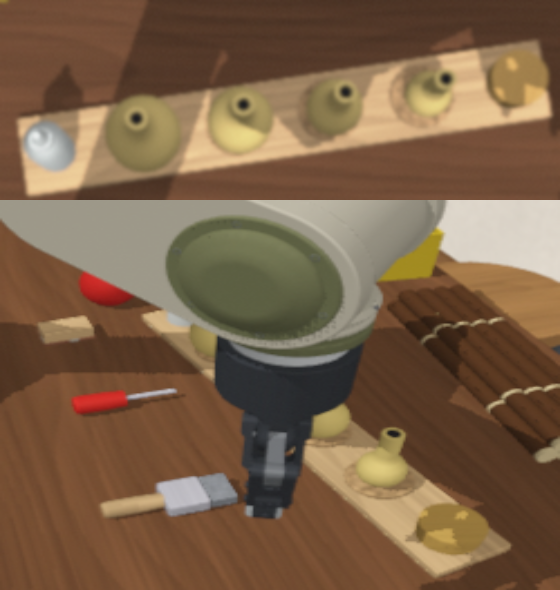

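All four gourds stand upright in order, with the biggest next to the bottle. Each is within about 3 mm of its disc centre, and the arm is clear.

```bash
python3 -c "
from workcell import *
print(close_job())"
```

```text
the job is handed in; nothing more can be done
None
```

The job is handed in: all four gourds stand upright on their discs in size order, the largest next to the glue bottle, each measured within about 3 mm of its disc's centre, and the glue bottle was not touched (about 24 s used; no verdict was shown).

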